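# Clip down the lid of the microscope slide box

### The job

The lid of the slide box is shut but not fastened. Fold its four blue clips (left, right and two at the front) down round the rim, one by one, until each is pressed fully home, flat on its backing plate, and stays there. The slides are thin glass, so press gently, at no time harder than about 40 N, and do not disturb the phone, the jar or the tube rack.

Things in the scene. Friction and masses are not known exactly. Their poses are not given: they have to be found in the camera images.
- slide_box: Ivory microscope slide box with a clear window in its shut lid, held fast on a grey non-slip mat (210 x 250 x 2 mm): it does not slide or tip. Origin: centre of its underside, on the bench. 150 mm along its x, 190 mm along its y, 60 mm high; flat top. Two clips on its -x side (towards the robot), one on +y (left), one on -y (right).
- frontleft_clip (a joint): Angle of the blue front left clip flap on the box's -x side: 0 = straight out, level; -0.1 = its open stop, where it starts; 1.57 = folded down, upright, flat on the ivory backing plate of its bracket (hard stop, home). Hinge level, along the box's y. An over-centre spring opens it: let go below about 1.37 it flies back to -0.1; from there to 1.53 it stays put, short of home; past that it snaps home.
- frontright_clip (a joint): Angle of the blue front right clip flap on the box's -x side: 0 = straight out, level; -0.1 = its open stop, where it starts; 1.57 = folded down, upright, flat on the ivory backing plate of its bracket (hard stop, home). Hinge level, along the box's y. An over-centre spring opens it: let go below about 1.37 it flies back to -0.1; from there to 1.53 it stays put, short of home; past that it snaps home.
- left_clip (a joint): Angle of the blue left clip flap on the box's +y side: 0 = straight out, level; -0.1 = its open stop, where it starts; 1.57 = folded down, upright, flat on the ivory backing plate of its bracket (hard stop, home). Hinge level, along the box's x. An over-centre spring opens it: let go below about 1.37 it flies back to -0.1; from there to 1.53 it stays put, short of home; past that it snaps home.
- right_clip (a joint): Angle of the blue right clip flap on the box's -y side: 0 = straight out, level; -0.1 = its open stop, where it starts; 1.57 = folded down, upright, flat on the ivory backing plate of its bracket (hard stop, home). Hinge level, along the box's x. An over-centre spring opens it: let go below about 1.37 it flies back to -0.1; from there to 1.53 it stays put, short of home; past that it snaps home.
- frontleft_wall (a point): Point on the box wall under the middle of the front left clip, at (-75, 48, 54) mm in the box frame, level with its hinge. The hinge stands 6 to 20 mm straight out from it (each clip differs, each time, not measured): find it by touch. Flap: plate 40 mm from hinge to free edge, 60 mm wide, 5 mm thick, centred on the hinge; folding takes up to 10 N, 30 mm from the hinge.
- frontright_wall (a point): Point on the box wall under the middle of the front right clip, at (-75, -48, 54) mm in the box frame, level with its hinge. The hinge stands 6 to 20 mm straight out from it (each clip differs, each time, not measured): find it by touch. Flap: plate 40 mm from hinge to free edge, 60 mm wide, 5 mm thick, centred on the hinge; folding takes up to 10 N, 30 mm from the hinge.
- left_wall (a point): Point on the box wall under the middle of the left clip, at (0, 95, 54) mm in the box frame, level with its hinge. The hinge stands 6 to 20 mm straight out from it (each clip differs, each time, not measured): find it by touch. Flap: plate 40 mm from hinge to free edge, 60 mm wide, 5 mm thick, centred on the hinge; folding takes up to 10 N, 30 mm from the hinge.
- right_wall (a point): Point on the box wall under the middle of the right clip, at (0, -95, 54) mm in the box frame, level with its hinge. The hinge stands 6 to 20 mm straight out from it (each clip differs, each time, not measured): find it by touch. Flap: plate 40 mm from hinge to free edge, 60 mm wide, 5 mm thick, centred on the hinge; folding takes up to 10 N, 30 mm from the hinge.
- phone: Bystander: silver-edged smartphone with a dark screen, lying flat, 150 x 72 x 9 mm; origin at the centre of its underside. To be left alone.
- jar: Bystander: upright glass jar with a red cap, 64 mm across, 85 mm high; origin at the centre of its underside. To be left alone.
- tube_rack: Bystander: orange rack with red-capped tubes, 70 x 150 x 61 mm, behind the box; origin at the centre of its underside. To be left alone.

How it is judged:
By the outcome, as a careful person would: the job done as asked, in the order asked, and still so for the second after the job is handed in, with the robot touching nothing.
It also fails if it takes over 59 s, if anything falls off the work surface, if the arm or the gripper's body presses on something with over 40 N, if the wrist force passes 120 N, or if a joint passes its speed limit or range.

### The arm

A 6-joint arm with a two-finger parallel gripper is mounted at the origin on the work surface. World frame = base frame: x ahead of the robot, y to its left, z up, the work surface at z = 0. Lengths are in m, angles in rad, forces in N, time in s.
With the tool pointing down it reaches from about 0.35 to 0.85 m from the base axis. Payload 8.1 kg.
Tool frame: the origin (TCP) lies on the centre line of the jaws, within the pads' length; the fingertips stand 25 mm ahead of it and the grasp point (between the pads) lies 6 mm ahead of it; z points along the fingers, x is the direction in which the jaws open and shut, and the axes are right-handed (so a half turn about z gives the same grasp; the last joint's range is limited). The gripper opens to 85 mm and grips with 20 to 120 N. Pads are 22 mm wide; open, the fingers measure 114 mm over their backs; the gripper's body (76 mm by 85 mm) begins 54 mm behind the grasp point. The pads swing forward as they close: fully open they stand 13 mm farther back than shut.
Start: joints at [1.18, 0.13, 1.488, -0, 1.523, -0.085], TCP at [0.181, 0.572, 0.217] pointing down, gripper open.
Joint ranges: [-2.96, 2.96], [-0.89, 2.26], [0.02, 2.5], [-1.34, 4.48], [0, 2.73], [-2.66, 2.66]. Speed limits (rad/s): [2.39, 2.39, 2.79, 3.14, 3.14, 3.14].

### API

Orientations are given as [roll, pitch, yaw] about the fixed x, y, z axes, in that order (R = Rz(yaw) Ry(pitch) Rx(roll)).
In Python, from plant import arm, eyes, models gives the robot as it stands. Calls block until the motion is done:
- arm.move_pose(position, orientation): joint-space move of the TCP to a pose.
- arm.move_straight(position, attitude=None, vel=0.15, f_stop=None): straight line of the TCP; attitude=None keeps the orientation; vel is the mean speed in m/s. With f_stop (N) it stops when the force on the tool has changed by that much, and returns True; else False.
- arm.set_joints(angles): joint-space move.
- arm.gripper_open() and arm.clamp(grip_force=None): open the fingers fully, or close them until they stop; grip_force is the grip in N (None keeps the last).
- arm.wait(seconds).
- arm.solve_ik(position, orientation): joint angles nearest the present ones, or None.
- arm.observe(): the state.
- eyes.snapshot(name): name is "scene" or "top" or "wrist"; returns the picture (384x512x3 uint8, red, green, blue); there is no depth.
- eyes.camera_info(name): a dict with "fx", "fy", "cx", "cy" (pixels), "R" (3x3) and "t" (3): a world point X has camera coordinates R X + t. Camera axes: x right, y down, z forward; pixel columns grow to the right and rows downward; lengths in m; the calibration is good to about 2 mm. The wrist camera is an equidistant fisheye: a pixel r from the principal point sees the ray r / f radians off the axis. A picture is of the moment at which its call begins: read the wrist's pose just before it. camera_info takes no time and is no camera call; for the wrist camera it gives the pose at the moment of the call.
A pose or a line that the arm cannot do raises arm.PlanningError and nothing moves.
- arm.finish_job(): hands the job in, once; it reports no verdict.
Trained networks look in the newest picture that a camera, given by its name, has taken for a name from the list of things; names that differ only in an ending like _2 or _b are one class to them, and where a whole thing is asked for, a point or a joint stands for the part that bears it (a point fixed in the world has none). Each returns a list of dicts, best first, with "p" (0 to 1); they miss things now and then, are a little off and sometimes report something else, mostly with a low value. They report only what shows in the picture. A call takes as long as a camera call.
- models.find_in(thing, camera): "centre" ([x, y, z] in m, in world coordinates, good to about 4 mm: the middle of the surface that is visible of it).
The state is a dict: "clock": time; "q": joint angles; "joint_vel": joint speeds; "joint_efforts": joint torques, N m; "tool_pos": TCP position; "tcp_rot": TCP orientation; "contact_force": force on the tool from outside, world axes, zero at the start; "wrist_torque": the same for the moment, N m; "finger_gap": opening from 0.0 (shut) to 1.0 (fully open).
Only numpy, scipy, OpenCV 4.12 (cv2) and the standard library are available. Lean on these libraries where they do the work, as an engineer would, in place of code of your own. Each camera call takes 0.05 s, during which the arm holds its last target.

## Working session

There is one attempt and no reset: what is moved stays moved. The work goes in short steps, each a Python script; the robot and the scene stay as the last script left them, time stands still between calls to the robot, and variables do not carry over. Pictures are saved under pics/ and viewed, and the job is handed in when it is done.

```bash
ls; mkdir -p pics; python3 - <<'E'
from plant import arm, eyes, models
import cv2
print(arm.observe())
for n in ("scene","top","wrist"):
    im=eyes.snapshot(n); cv2.imwrite(f"pics/a_{n}.png",im[:,:,::-1])
    for t in ("slide_box","frontleft_clip","left_clip","right_clip","phone","jar","tube_rack"):
        try:print(n,t,[(d['p'],d['centre']) for d in models.find_in(t,n)][:3])
        except Exception as e: print(n,t,e)
print(arm.observe()['clock'])
for n in ("scene","top"):print(eyes.camera_info(n))
E
```

```text
pics
{'clock': 0.0, 'q': array([ 1.17961006e+00,  1.31175584e-01,  1.48928358e+00,  1.69693029e-06,
        1.52300577e+00, -8.53768378e-02]), 'joint_vel': array([ 0.00071014, -0.001093  ,  0.00042489, -0.0003046 ,  0.00073828,
        0.00089464]), 'joint_efforts': array([-3.70268936e-04, -5.69402575e+01, -5.00543869e+01, -1.00783095e-04,
        1.43653736e-02,  5.11956489e-05]), 'tool_pos': array([0.18038187, 0.57163486, 0.21643349]), 'tcp_rot': array([-3.14143131e+00,  1.86532112e-03,  1.26498696e+00]), 'contact_force': array([ 0.26621336, -0.68454449, -0.4948268 ]), 'wrist_torque': array([ 2.61838794e-05, -2.48977444e-02,  1.51272809e-02]), 'finger_gap': 0.9978006902119786}
scene slide_box [(0.97, [0.6394, -0.0791, 0.065])]
scene frontleft_clip [(0.5, [0.4924, 0.0064, 0.0602])]
scene left_clip [(0.7, [0.6128, 0.0674, 0.0623]), (0.44, [0.4937, 0.0041, 0.0589]), (0.3, [0.591, -0.1823, 0.0577])]
scene right_clip [(0.73, [0.5866, -0.1822, 0.0562]), (0.32, [0.493, 0.0028, 0.0591])]
scene phone [(0.87, [0.5636, -0.3537, 0.0129])]
scene jar [(0.74, [0.4828, -0.0875, 0.0551]), (0.69, [0
[... 662 characters left out ...]
ip []
wrist phone [(0.52, [0.5614, -0.3338, 0.005])]
wrist jar []
wrist tube_rack []
1.2
{'fx': 438.9603328937381, 'fy': 438.9603328937381, 'cx': 256.09488958355894, 'cy': 187.7698722705679, 'R': array([[ 0.61164034,  0.79112594, -0.00397993],
       [ 0.48814865, -0.38134989, -0.78503704],
       [-0.62258091,  0.47821753, -0.61943604]]), 't': array([-0.44282635, -0.25617085,  1.53659609])}
{'fx': 476.32425526173193, 'fy': 476.32425526173193, 'cx': 251.33645073974245, 'cy': 191.89857404316484, 'R': array([[ 0.0115288 , -0.99989698,  0.00855085],
       [-0.98224075, -0.01292593, -0.18717915],
       [ 0.18727039, -0.00624104, -0.98228858]]), 't': array([0.03141356, 0.64235334, 1.20137454])}
```

View pics/a_scene.png

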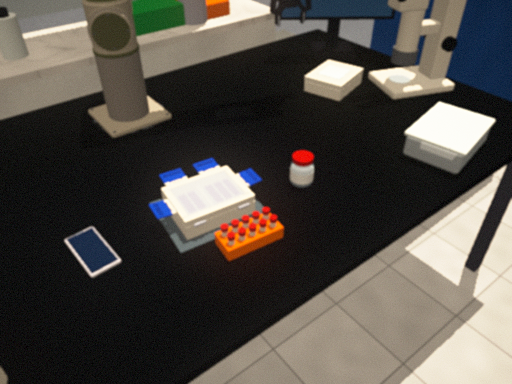

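View pics/a_top.png

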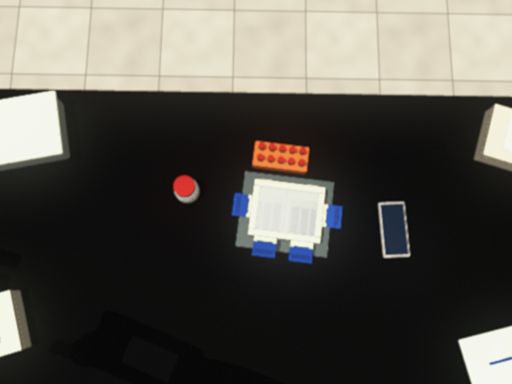

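```bash
python3 - <<'E'
import cv2
im=cv2.imread('pics/a_top.png'); c=im[80:320,150:380]
cv2.imwrite('pics/a_top_z.png',cv2.resize(c,None,fx=2.5,fy=2.5,interpolation=cv2.INTER_CUBIC))
E
```

```text
(no output)
```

View pics/a_top_z.png

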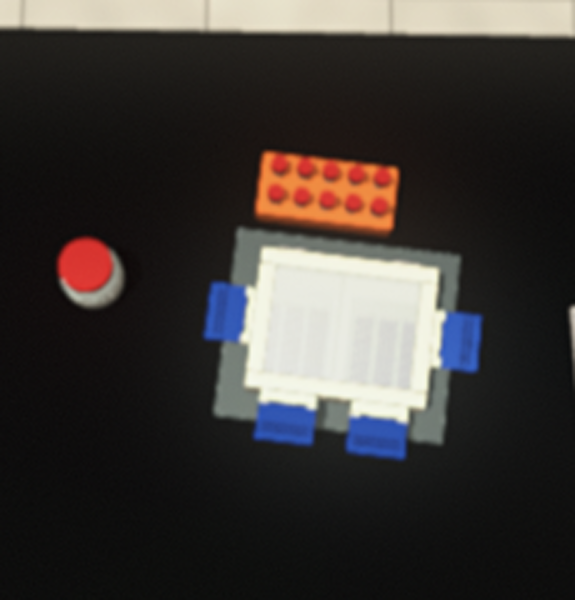

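The pictures show the box at about (0.59, -0.055), yawed slightly clockwise. Its four blue flaps are standing out: left at top px (240,205), right at (334,217), front left at (264,249) and front right at (301,255). The jar is to the left, the phone to the right and the rack behind. Next I'll fit the box pose and flap edges from masks in the top view.

```bash
cat > h.py <<'E'
from plant import arm, eyes, models
import numpy as np, cv2
def ray_z(ci,uv,z):
    uv=np.atleast_2d(np.asarray(uv,float)); d=np.c_[(uv[:,0]-ci['cx'])/ci['fx'],(uv[:,1]-ci['cy'])/ci['fy'],np.ones(len(uv))]@ci['R']
    c=-ci['R'].T@ci['t']; s=(z-c[2])/d[:,2]; return c+d*s[:,None]
E
python3 - <<'E'
from h import *
ci=eyes.camera_info('top')
im=cv2.imread('pics/a_top.png'); b,g,r=[im[:,:,i].astype(int) for i in range(3)]
roi=np.zeros(b.shape,bool); roi[150:275,215:355]=1
blue=((b>90)&(b-r>60)&roi).astype(np.uint8)
ivory=((r>150)&(abs(r-b)<70)&roi).astype(np.uint8)
mat=((r>45)&(g>45)&roi).astype(np.uint8)
n,l,st,ce=cv2.connectedComponentsWithStats(blue)
for i in range(1,n):
    if st[i,4]<40: continue
    ys,xs=np.nonzero(l==i); P=ray_z(ci,np.c_[xs,ys],0.058)[:,:2]
    rc=cv2.minAreaRect((P*1000).astype(np.float32)); print('blue',st[i],rc)
# box: largest opened ivory
op=cv2.morphologyEx(ivory,cv2.MORPH_OPEN,np.ones((25,25)))
for nm,m,z in(('ivory',ivory,.06),('open',op,.06),('mat',mat,.002)):
    ys,xs=np.nonzero(m); P=ray_z(ci,np.c_[xs,ys],z)[:,:2]
    print(nm,len(xs),cv2.minAreaRect((P*1000).astype(np.float32)))
vis=np.zeros_like(im); vis[...,0]=blue*255; vis[...,1]=ivory*255; vis[...,2]=mat*255
cv2.imwrite('pics/m.png',cv2.resize(np.hstack([vis[150:275,215:355],im[150:275,215:355]]),None,fx=2.8,fy=2.8,interpolation=cv2.INTER_NEAREST))
E
```

```text
blue [231 193  18  24 338] ((608.340087890625, 69.41676330566406), (40.067142486572266, 61.00348663330078), 83.59028625488281)
blue [326 205  17  24 351] ((580.130126953125, -179.17129516601562), (40.62150573730469, 61.4873046875), 83.48408508300781)
blue [251 241  25  17 346] ((491.8108825683594, 6.0714263916015625), (61.26481628417969, 38.76740264892578), 82.61455535888672)
blue [288 247  25  17 346] ((478.9238586425781, -88.8722152709961), (61.244998931884766, 38.412452697753906), 83.61457824707031)
ivory 4628 ((587.2009887695312, -53.69964599609375), (212.7496337890625, 170.48983764648438), 83.47271728515625)
open 4343 ((590.4577026367188, -53.16992950439453), (198.7810821533203, 164.28114318847656), 89.02278137207031)
mat 8761 ((619.5086669921875, -59.9725341796875), (310.5792541503906, 298.2230224609375), 0.7993707060813904)
```

View pics/m.png

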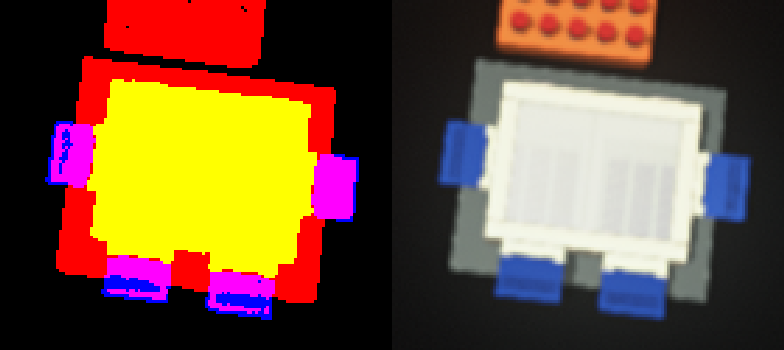

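```bash
python3 - <<'E'
from h import *
from scipy.optimize import minimize
ci=eyes.camera_info('top')
im=cv2.imread('pics/a_top.png'); b,g,r=[im[:,:,i].astype(int) for i in range(3)]
S=6
crop=im[150:275,215:355]; big=cv2.resize(crop,None,fx=S,fy=S,interpolation=cv2.INTER_CUBIC).astype(int)
B,G,R=big[...,0],big[...,1],big[...,2]
ys,xs=np.mgrid[0:big.shape[0],0:big.shape[1]]; uv=np.c_[(xs.ravel()+.5)/S-.5+215,(ys.ravel()+.5)/S-.5+150]
for yaw in np.deg2rad([-6.6]):
    c,s=np.cos(yaw),np.sin(yaw); o=np.array([.59,-.054])
    def loc(z): P=ray_z(ci,uv,z)[:,:2]-o; return (P@np.array([[c,-s],[s,c]])).reshape(*R.shape,2)*1000
    iv=(R>140)&(abs(R-B)<60)
    L=loc(.06)
    def edge(mask,L,ax,lohi,sgn,bins):
        out=[]
        for a in bins:
            k=mask&(abs(L[...,1-ax]-a)<4)&(L[...,ax]>lohi[0])&(L[...,ax]<lohi[1])
            v=L[...,ax][k]; out.append(v.max() if sgn>0 else v.min())
        return np.round(out,1)
    print('back',edge(iv,L,0,(0,130),1,range(-80,90,20)))
    print('front gap',edge(iv,L,0,(-130,0),-1,[-6,0,6]))
    print('left',edge(iv,L,1,(0,130),1,[-60,-50,45,60,65]))
    print('right',edge(iv,L,1,(-130,0),-1,[-60,-50,45,60,65]))
    M=loc(.002); mm=(R>35)&(G>35)&(abs(R-G)<30)&(G-R>-10)
    print('mat back',edge(mm,M,0,(0,118),1,range(-100,110,40)))
    print('mat left',edge(mm,M,1,(0,150),1,[-80,-70,60,80,90]))
    print('mat right',edge(mm,M,1,(-150,0),-1,[-80,-70,60,80,90]))
    print('mat front',edge(mm,M,0,(-150,0),-1,[-110,0,110]))
    bl=(B>90)&(B-R>60)
    for z in (.058,):
        L=loc(z)
        print('FL',edge(bl,L,0,(-200,0),-1,[30,40,50,60]),edge(bl,L,0,(-200,0),1,[30,40,50,60]))
        print('FR',edge(bl,L,0,(-200,0),-1,[-30,-40,-50,-60]),edge(bl,L,0,(-200,0),1,[-30,-40,-50,-60]))
        print('L',edge(bl,L,1,(0,200),1,[-15,0,15]),edge(bl,L,1,(0,200),-1,[-15,0,15]))
        print('R',edge(bl,L,1,(-200,0),-1,[-15,0,15]),edge(bl,L,1,(-200,0),1,[-15,0,15]))
        for y in (-1,1):
            k=bl&(L[...,1]*y>15)&(L[...,0]<-90); print('front y',L[...,1][k].min(),L[...,1][k].max())
            k=bl&(L[...,1]*y>115); print('side x',L[...,0][k].min(),L[...,0][k].max())
E
```

```text
back [81.7 83.3 82.1 81.3 81.4 81.6 81.8 83.3 82.1]
front gap [-74.  -73.2 -73.2]
left [97.5 98.  97.3 97.8 97.1]
right [-95.9 -96.  -95.5 -96.  -95.4]
mat back [113.7 114.7 114.8 113.9 114.  113.6]
mat left [128.3 129.1 129.4 129.3 128.6]
mat right [-129.  -128.5 -128.4 -128.  -128. ]
mat front [-104.1 -105.  -104. ]
FL [-124.2 -123.9 -124.3 -124.1] [-84.6 -84.7 -85.  -84.9]
FR [-126.5 -126.1 -126.2 -125.7] [-86.6 -86.6 -86.7 -86.3]
L [144.4 144.7 145.1] [105.  104.7 104.5]
R [-145.8 -145.2 -145.7] [-105.1 -105.4 -104.8]
front y -79.70981350758883 -16.528247057769725
side x -26.985073306300723 36.065734272405265
front y 16.987841611412765 79.40517187376771
side x -27.525819780410448 35.82406386788614
```

```bash
cat >> h.py <<'E'
YAW=np.deg2rad(-6.6); c,s=np.cos(YAW),np.sin(YAW); RB=np.array([[c,-s],[s,c]])
O=np.array([.59,-.054])+RB@np.array([.0046,.0004])
CL={'left':((0,.095),(0,1),.0085,YAW),'right':((0,-.095),(0,-1),.010,YAW),
    'fl':((-.075,.048),(-1,0),.013,YAW+np.pi/2),'fr':((-.075,-.048),(-1,0),.015,YAW+np.pi/2)}
W=.011; TIP=.025
def tcp(cl,out,z):   # corner at 'out' from wall, tip height z
    w,d,h,_=CL[cl]; p=O+RB@(np.array(w)+np.array(d)*(out+W)); return [p[0],p[1],z+TIP]
def corner(cl,th,sr=.030,h=None):
    h=CL[cl][2] if h is None else h
    return h+sr*np.cos(th)+.0025*np.sin(th), .054-sr*np.sin(th)+.0025*np.cos(th)
def where(cl):
    o=arm.observe(); w,d,_,_=CL[cl]; p=RB.T@(o['tool_pos'][:2]-O)-np.array(w)
    f=o['contact_force']; fb=RB.T@f[:2]
    return dict(t=round(o['clock'],2),out=round(1000*(p@np.array(d)-W),1),z=round(1000*(o['tool_pos'][2]-TIP),1),
      fout=round(fb@np.array(d),1),flat=round(fb[0]*d[1]+fb[1]*d[0],1),fz=round(f[2],1))
E
python3 - <<'E'
from h import *
for k in CL:
    print(k,[None if (q:=arm.solve_ik(tcp(k,*corner(k,t)),[np.pi,0,CL[k][3]])) is None else np.round(q,2) for t in(-.1,1.5)])
arm.clamp(20)
print(where('left'))
o,z=corner('left',-.1)
arm.move_pose(tcp('left',o,z+.04),[np.pi,0,CL['left'][3]])
print(where('left'))
arm.move_straight(tcp('left',o,z+.012))
print(where('left'), arm.move_straight(tcp('left',o,z-.004),vel=.03,f_stop=3)); print(where('left'))
E
```

```text
left [array([ 0.06,  0.27,  1.57, -0.  ,  1.29,  0.18]), array([ 0.02,  0.3 ,  1.61, -0.  ,  1.23,  0.14])]
right [array([-0.42,  0.26,  1.59, -0.  ,  1.29, -0.3 ]), array([-0.38,  0.29,  1.63, -0.  ,  1.23, -0.26])]
fl [array([-0.09, -0.11,  1.98, -0.  ,  1.27, -1.55]), array([-0.09,  0.01,  1.94, -0.  ,  1.2 , -1.55])]
fr [array([-0.3 , -0.13,  1.99,  0.  ,  1.27, -1.75]), array([-0.29, -0.01,  1.95,  0.  ,  1.2 , -1.74])]
{'t': 1.97, 'out': np.float64(468.6), 'z': np.float64(192.5), 'fout': np.float64(1.3), 'flat': np.float64(0.3), 'fz': np.float64(0.5)}
{'t': 4.3, 'out': np.float64(39.1), 'z': np.float64(99.7), 'fout': np.float64(0.4), 'flat': np.float64(-0.2), 'fz': np.float64(0.0)}
{'t': 4.63, 'out': np.float64(38.5), 'z': np.float64(70.3), 'fout': np.float64(-0.3), 'flat': np.float64(-0.3), 'fz': np.float64(0.5)} False
{'t': 5.32, 'out': np.float64(38.1), 'z': np.float64(55.4), 'fout': np.float64(-1.4), 'flat': np.float64(-0.8), 'fz': np.float64(-0.1)}
```

```bash
python3 - <<'E'
from h import *
for n in ("scene","wrist"):
    im=eyes.snapshot(n)
    if n=='scene': im=cv2.resize(im[140:260,120:300],None,fx=4,fy=4,interpolation=cv2.INTER_CUBIC)
    cv2.imwrite(f"pics/b_{n}.png",im[:,:,::-1])
o,z=corner('left',-.1)
print(arm.move_straight(tcp('left',o,.045),vel=.03,f_stop=3)); print(where('left'))
E
```

```text
False
{'t': 5.92, 'out': np.float64(38.0), 'z': np.float64(44.6), 'fout': np.float64(-0.9), 'flat': np.float64(-0.6), 'fz': np.float64(0.5)}
```

View pics/b_scene.png

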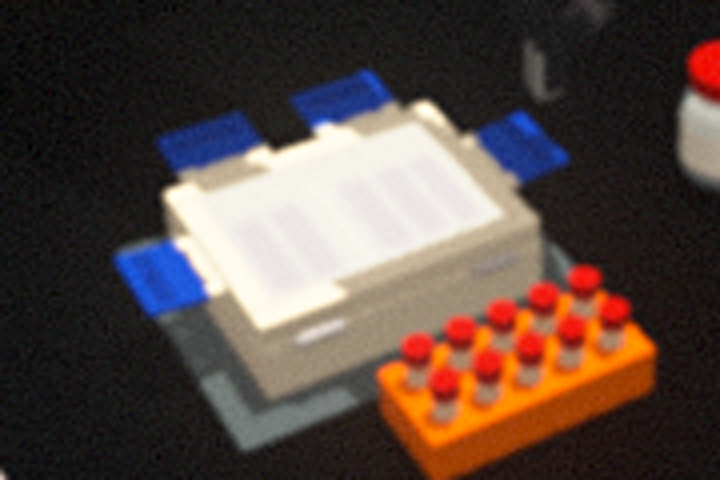

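View pics/b_wrist.png

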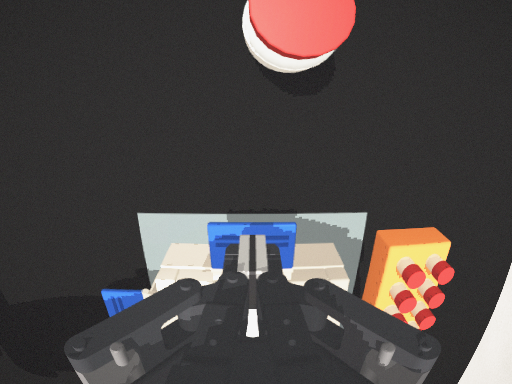

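```bash
python3 - <<'E'
from h import *
im=eyes.snapshot('scene'); 
ci=eyes.camera_info('scene'); o=arm.observe(); print(o['tool_pos'],o['tcp_rot'],o['finger_gap'],o['contact_force'])
for dz in (0,.025,.038):
    p=ci['R']@(o['tool_pos']-[0,0,dz])+ci['t']; print(p[0]/p[2]*ci['fx']+ci['cx'],p[1]/p[2]*ci['fy']+ci['cy'])
cv2.imwrite("pics/c_scene.png",cv2.resize(im[80:230,170:350],None,fx=4,fy=4,interpolation=cv2.INTER_CUBIC)[:,:,::-1])
im=eyes.snapshot('top');cv2.imwrite("pics/c_top.png",cv2.resize(im[150:275,200:355],None,fx=4,fy=4,interpolation=cv2.INTER_CUBIC)[:,:,::-1])
im=eyes.snapshot('wrist');cv2.imwrite("pics/c_wrist.png",cv2.resize(im[190:384,130:400],None,fx=2.9,fy=2.9,interpolation=cv2.INTER_CUBIC)[:,:,::-1])
E
```

```text
[0.61112805 0.08902581 0.06990613] [ 3.14155729e+00  1.70379509e-04 -1.15151510e-01] -0.00419508399444648 [ 0.17674    -0.41969135  0.51549348]
256.5191241064257 170.0356401672418
256.5508149595249 177.6279288490545
256.56696517763027 181.49709317057764
```

View pics/c_scene.png

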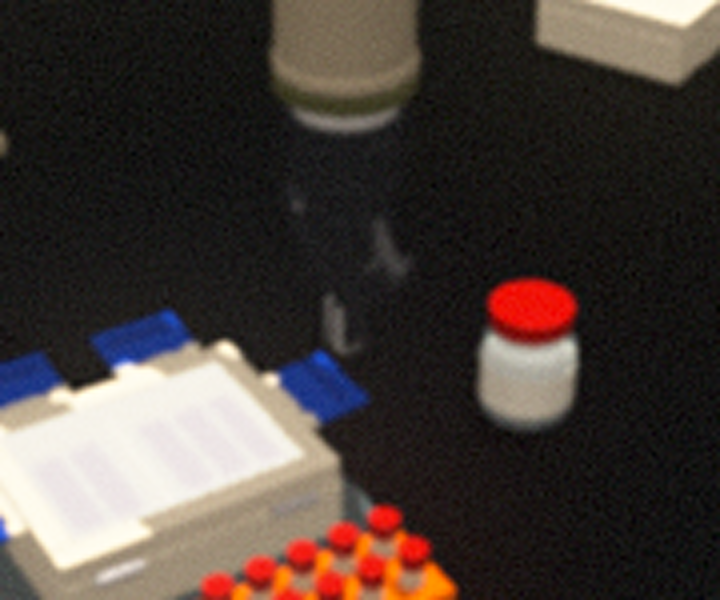

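View pics/c_wrist.png

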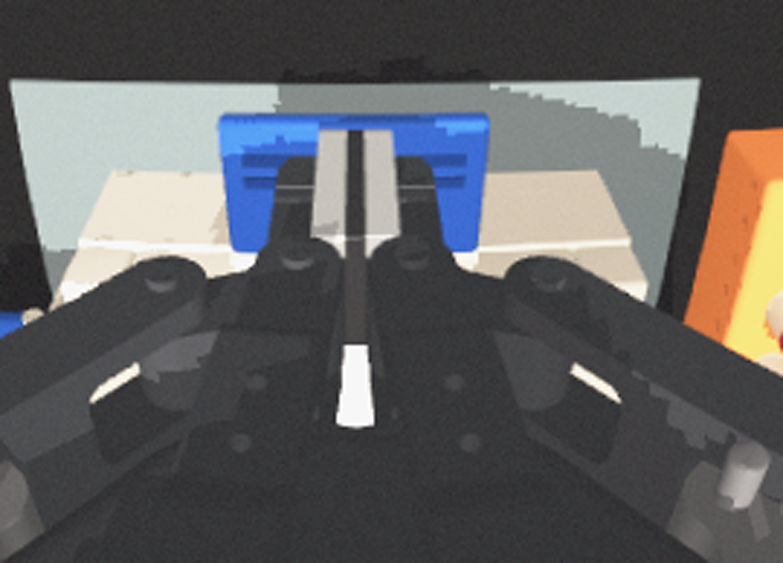

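View pics/c_top.png

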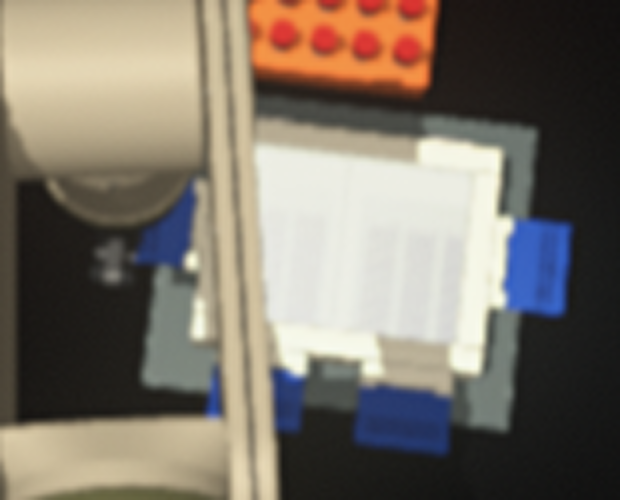

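```bash
cat >> h.py <<'E'
def fish(ci,X):
    p=ci['R']@np.asarray(X)+ci['t']; th=np.arctan2(np.hypot(p[0],p[1]),p[2]); n=p[:2]/np.hypot(p[0],p[1])
    return np.array([ci['cx'],ci['cy']])+n*th*np.array([ci['fx'],ci['fy']])
def pin(ci,X):
    p=ci['R']@np.asarray(X)+ci['t']; return np.array([p[0]/p[2]*ci['fx']+ci['cx'],p[1]/p[2]*ci['fy']+ci['cy']])
E
python3 - <<'E'
from h import *
ci=eyes.camera_info('wrist'); o=arm.observe(); T=o['tool_pos']
print({k:np.round(v,3) for k,v in ci.items()}, 'cam pos',-ci['R'].T@ci['t'])
for dz in (.03,.0,-.01,-.019,-.025,-.038): print(dz,'wrist',fish(ci,T+[0,0,dz]).round(1),'scene',pin(eyes.camera_info('scene'),T+[0,0,dz]).round(1),'top',pin(eyes.camera_info('top'),T+[0,0,dz]).round(1))
B=lambda x,y,z: np.r_[O+RB@np.array([x,y]),z]
for nm,X in dict(flapoutL=B(-.03,.1435,.0605),flapoutR=B(.03,.1435,.0605),matFL=B(-.105,.125,.002),matBL=B(.105,.125,.002)).items(): print(nm,fish(ci,X).round(1),(fish(ci,X)-[130,190])*2.9, pin(eyes.camera_info('scene'),X))
E
```

```text
{'fx': np.float64(297.319), 'fy': np.float64(297.319), 'cx': np.float64(252.103), 'cy': np.float64(188.611), 'R': array([[ 0.993, -0.115, -0.   ],
       [-0.109, -0.939,  0.327],
       [-0.038, -0.325, -0.945]]), 't': array([-0.596,  0.156,  0.294])} cam pos [0.62029725 0.17317876 0.2263206 ]
0.03 wrist [253.6 265.1] scene [256.5 160.6] top [231.9 200.5]
0.0 wrist [253.4 237.1] scene [256.6 170. ] top [232.2 202.5]
-0.01 wrist [253.3 229.5] scene [256.6 173. ] top [232.4 203.1]
-0.019 wrist [253.3 223.3] scene [256.6 175.8] top [232.5 203.6]
-0.025 wrist [253.2 219.4] scene [256.6 177.6] top [232.5 204. ]
-0.038 wrist [253.2 211.7] scene [256.6 181.5] top [232.7 204.8]
flapoutL [205.5 230.3] [218.97414615 116.86794342] [250.58030742 167.35415819]
flapoutR [300.7 230.3] [494.98568909 116.77570073] [262.31370065 178.83883413]
matFL [133.1 216.7] [ 9.08704959 77.31084446] [231.99691999 172.90071871]
matBL [372.4 216.6] [702.94888255  77.18924129] [271.51287915 214.5787755 ]
```

```bash
python3 - <<'E'
from h import *
o,z=corner('left',-.1)
print(arm.move_straight(tcp('left',o,.022),vel=.03,f_stop=2.5)); print(where('left'), arm.observe()['tool_pos'])
im=eyes.snapshot('wrist');cv2.imwrite("pics/d_wrist.png",cv2.resize(im[190:384,130:400],None,fx=2.9,fy=2.9,interpolation=cv2.INTER_CUBIC)[:,:,::-1])
im=eyes.snapshot('scene');cv2.imwrite("pics/d_scene.png",cv2.resize(im[80:230,170:350],None,fx=4,fy=4,interpolation=cv2.INTER_CUBIC)[:,:,::-1])
E
```

```text
True
{'t': 6.83, 'out': np.float64(38.0), 'z': np.float64(21.5), 'fout': np.float64(-0.6), 'flat': np.float64(0.1), 'fz': np.float64(5.6)} [0.61061197 0.0890115  0.04649154]
```

View pics/d_wrist.png

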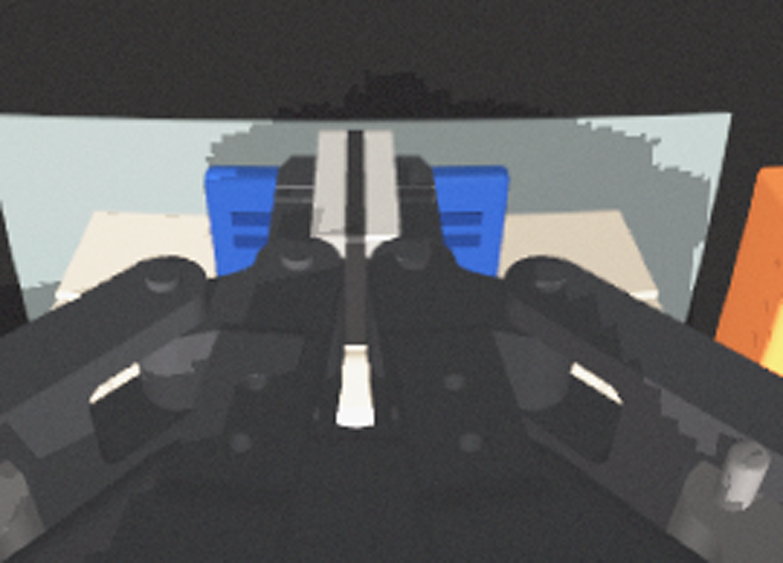

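View pics/d_scene.png

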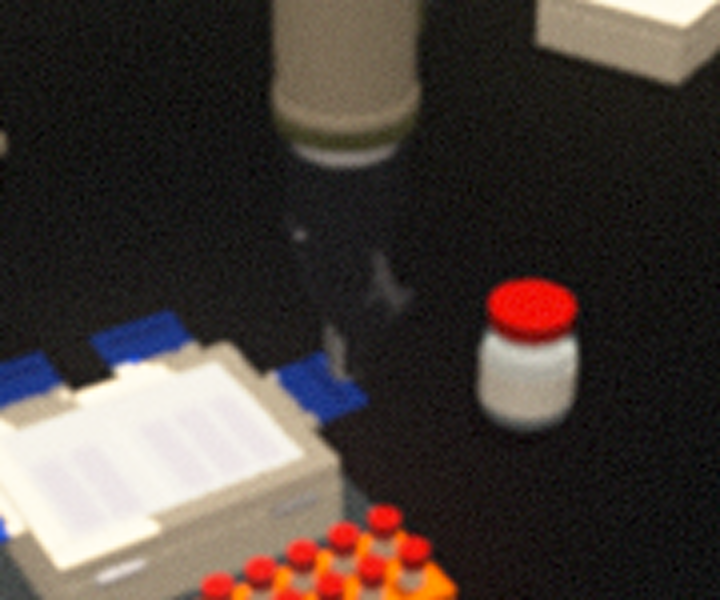

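```bash
python3 - <<'E'
from h import *
ci=eyes.camera_info('wrist'); T=arm.observe()['tool_pos']
for a in (0,.011):
  for dz in (.02,.014,.01,.005,0,-.01,-.025): print(a,dz,fish(ci,T+np.r_[RB@[0,a],dz]).round(1), pin(eyes.camera_info('scene'),T+np.r_[RB@[0,a],dz]).round(1))
B=lambda x,y,z: np.r_[O+RB@np.array([x,y]),z]
for z in(.0605,.055,.05): print(z,(fish(ci,B(-.03,.1435,z))-[130,190])*2.9)
print(models.find_in('left_clip','wrist')[:2])
E
```

```text
0 0.02 [253.5 254.8] [256.4 171. ]
0 0.014 [253.5 249.1] [256.4 172.8]
0 0.01 [253.5 245.5] [256.4 174. ]
0 0.005 [253.5 241.2] [256.4 175.5]
0 0 [253.5 237.1] [256.4 177.1]
0 -0.01 [253.4 229.5] [256.4 180. ]
0 -0.025 [253.4 219.4] [256.5 184.5]
0.011 0.02 [253.6 236.9] [260.  169.7]
0.011 0.014 [253.6 231.5] [260.  171.5]
0.011 0.01 [253.5 228.2] [260.  172.8]
0.011 0.005 [253.5 224.2] [260.  174.3]
0.011 0 [253.5 220.4] [259.9 175.8]
0.011 -0.01 [253.4 213.5] [259.9 178.7]
0.011 -0.025 [253.4 204.2] [259.9 183.2]
0.0605 [205.3138348  171.84525911]
0.055 [209.57714135 157.7783765 ]
0.05 [213.27039294 145.64148513]
[{'centre': [0.6288, 0.0769, 0.0612], 'p': 0.87}]
```

```bash
sed -i 's/TIP=.025/TIP=-.0145/' h.py; cat >> h.py <<'E'
def arc(cl,ths,sr=.029,vel=.08,h=None,f=22):
    for t in ths:
        hit=arm.move_straight(tcp(cl,*corner(cl,t,sr,h)),vel=vel,f_stop=f)
        print(round(t,2),hit,{k:float(v) for k,v in where(cl).items()},'want',np.round(np.array(corner(cl,t,sr,h))*1e3,1))
        if hit: return True
E
python3 - <<'E'
from h import *
arc('left',[.25,.5,.75])
im=eyes.snapshot('wrist');cv2.imwrite("pics/e_wrist.png",cv2.resize(im[190:384,130:400],None,fx=2.9,fy=2.9,interpolation=cv2.INTER_CUBIC)[:,:,::-1])
im=eyes.snapshot('scene');cv2.imwrite("pics/e_scene.png",cv2.resize(im[80:230,170:350],None,fx=4,fy=4,interpolation=cv2.INTER_CUBIC)[:,:,::-1])
E
```

```text
0.25 False {'t': 7.26, 'out': 37.8, 'z': 50.2, 'fout': 1.9, 'flat': -0.6, 'fz': 6.7} want [37.2 49.2]
0.5 False {'t': 7.51, 'out': 36.1, 'z': 43.4, 'fout': 3.5, 'flat': 1.3, 'fz': 5.2} want [35.1 42.3]
0.75 False {'t': 7.76, 'out': 32.6, 'z': 36.9, 'fout': 4.3, 'flat': 1.6, 'fz': 4.0} want [31.4 36.1]
```

View pics/e_wrist.png

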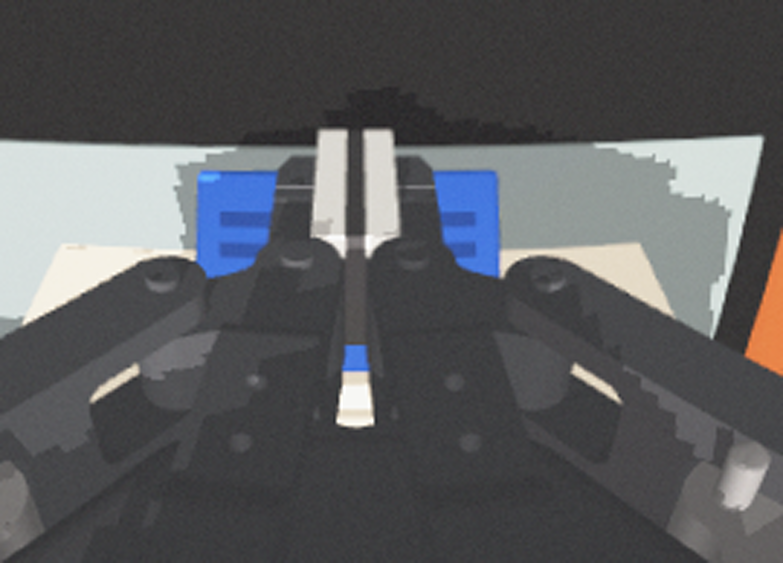

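View pics/e_scene.png

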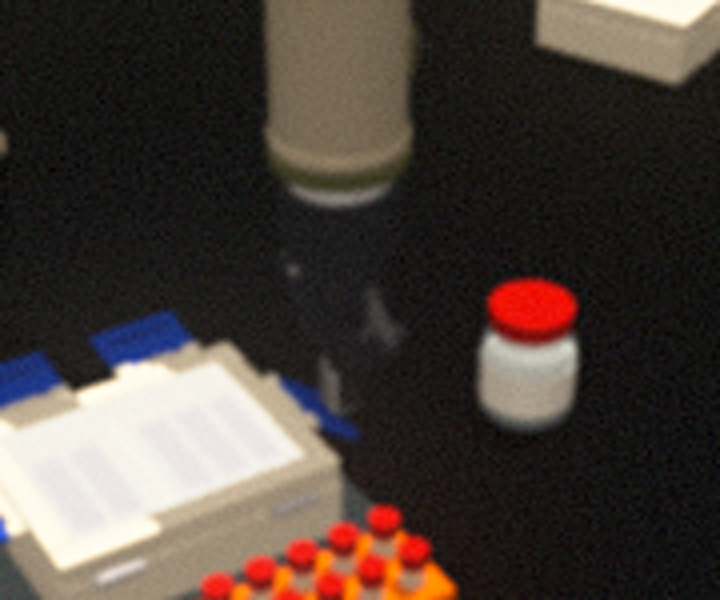

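```bash
cat >> h.py <<'E'
def press(cl,z,depth=.012,vel=.03,f=14):
    w=where(cl); out=w['out']/1e3
    hit=arm.move_straight(tcp(cl,out-depth,z),vel=vel,f_stop=f)
    print('press',hit,{k:float(v) for k,v in where(cl).items()}); return hit
E
python3 - <<'E'
from h import *
if not arc('left',[1.0,1.25,1.42]):
    press('left',corner('left',1.42,.029)[1])
E
```

```text
1.0 False {'t': 8.11, 'out': 27.4, 'z': 31.5, 'fout': 4.5, 'flat': 2.4, 'fz': 1.2} want [26.3 30.9]
1.25 False {'t': 8.36, 'out': 20.5, 'z': 27.4, 'fout': 4.1, 'flat': 1.8, 'fz': -0.0} want [20.  27.3]
1.42 False {'t': 8.61, 'out': 15.0, 'z': 25.5, 'fout': 0.6, 'flat': 0.4, 'fz': -0.3} want [15.3 25.7]
press True {'t': 8.92, 'out': 10.5, 'z': 25.3, 'fout': 3.3, 'flat': 0.6, 'fz': 3.4}
```

```bash
python3 - <<'E'
from h import *
press('left',.0253,depth=.008,vel=.02,f=16)
arm.wait(.1); print(where('left'))
im=eyes.snapshot('scene');cv2.imwrite("pics/f_scene.png",cv2.resize(im[80:230,170:350],None,fx=4,fy=4,interpolation=cv2.INTER_CUBIC)[:,:,::-1])
im=eyes.snapshot('wrist');cv2.imwrite("pics/f_wrist.png",im[:,:,::-1])
E
```

```text
press True {'t': 9.18, 'out': 10.7, 'z': 25.0, 'fout': 3.5, 'flat': 0.7, 'fz': 2.6}
{'t': 9.28, 'out': np.float64(10.7), 'z': np.float64(24.9), 'fout': np.float64(2.0), 'flat': np.float64(1.1), 'fz': np.float64(1.5)}
```

View pics/f_scene.png

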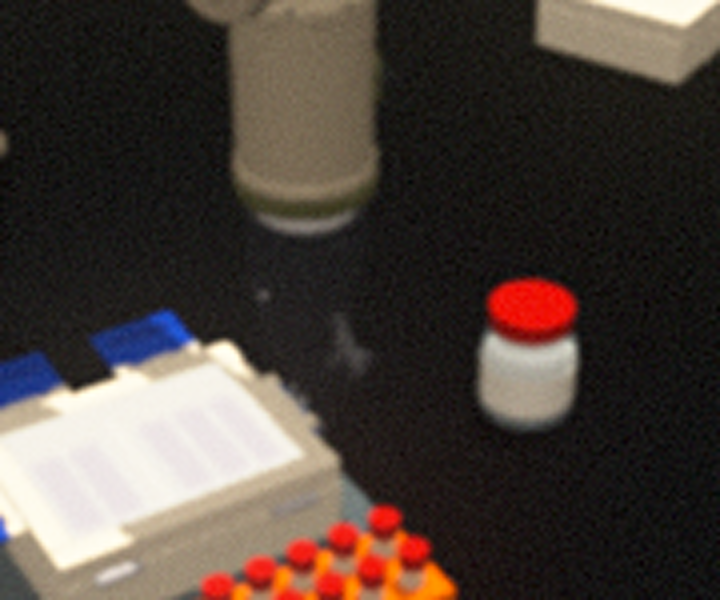

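View pics/f_wrist.png

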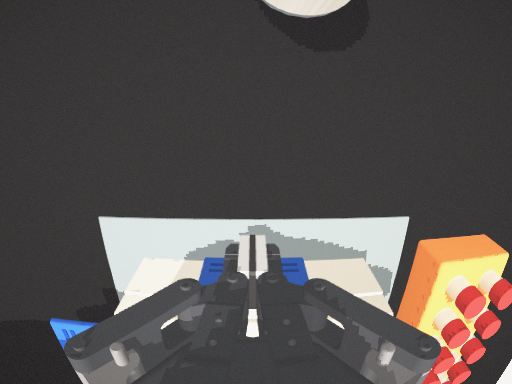

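```bash
python3 - <<'E'
from h import *
arm.move_straight(tcp('left',.045,.03),vel=.12)
print(where('left'))
im=eyes.snapshot('wrist');cv2.imwrite("pics/g_wrist.png",im[:,:,::-1])
ci=eyes.camera_info('wrist')
B=lambda x,y,z: np.r_[O+RB@np.array([x,y]),z]
print(fish(ci,B(-.03,.095+.008+.0025,.014)),fish(ci,B(-.03,.095+.008+.0025+.006,.0145)))
arm.move_straight(tcp('left',.045,.09),vel=.25)
print(where('left'))
E
```

```text
{'t': 9.82, 'out': np.float64(45.3), 'z': np.float64(29.9), 'fout': np.float64(0.4), 'flat': np.float64(-1.5), 'fz': np.float64(1.0)}
[209.21805635 294.01087482] [208.46036983 287.58929382]
{'t': 10.27, 'out': np.float64(44.5), 'z': np.float64(92.0), 'fout': np.float64(-0.0), 'flat': np.float64(0.0), 'fz': np.float64(-0.8)}
```

View pics/g_wrist.png

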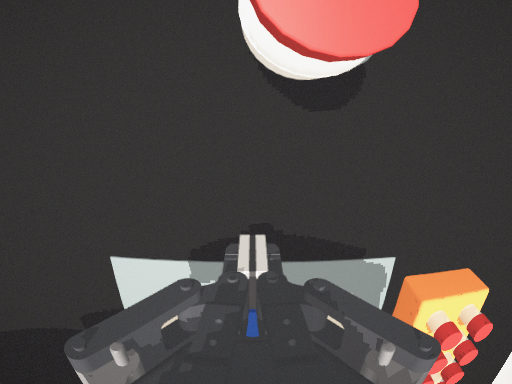

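The left flap folded cleanly. Contact force followed the flap angle, and the hard stop came at 10.5 mm out, which gives a hinge at 8.0 mm against about 8.5 mm from vision. It stayed down after I let go. Next is the right clip.

```bash
cat >> h.py <<'E'
def J(cl): return {k:float(v) for k,v in where(cl).items()}
def fold(cl):
    o,z=corner(cl,-.1,.029)
    arm.move_pose(tcp(cl,o,z+.035),[np.pi,0,CL[cl][3]])
    arm.move_straight(tcp(cl,o,z+.01),vel=.12); print('above',J(cl))
    hit=arm.move_straight(tcp(cl,o,z-.006),vel=.03,f_stop=3); print('touch',hit,J(cl))
    if not hit: print('NO TOUCH'); return
    if arc(cl,[.25,.5,.75,1.0,1.25,1.42]): print('STOPPED'); return
    zz=corner(cl,1.42,.029)[1]
    press(cl,zz,depth=.015)
    press(cl,zz,depth=.008,vel=.02,f=16)
def retract(cl):
    arm.move_straight(tcp(cl,.05,.03),vel=.12)
    im=eyes.snapshot('wrist');cv2.imwrite(f"pics/r_{cl}.png",im[:,:,::-1])
    arm.move_straight(tcp(cl,.05,.09),vel=.25); print('retracted',J(cl))
E
python3 - <<'E'
from h import *
fold('right')
im=eyes.snapshot('scene');cv2.imwrite("pics/h_scene.png",cv2.resize(im[80:260,110:310],None,fx=3,fy=3,interpolation=cv2.INTER_CUBIC)[:,:,::-1])
E
```

```text
above {'t': 11.76, 'out': 37.2, 'z': 68.2, 'fout': -0.1, 'flat': -0.1, 'fz': 0.1}
touch True {'t': 12.17, 'out': 39.0, 'z': 59.5, 'fout': 1.0, 'flat': 0.3, 'fz': 5.4}
0.25 False {'t': 12.44, 'out': 39.2, 'z': 50.4, 'fout': 1.0, 'flat': 0.5, 'fz': 7.3} want [38.7 49.2]
0.5 False {'t': 12.69, 'out': 37.5, 'z': 43.5, 'fout': 2.3, 'flat': -0.7, 'fz': 5.7} want [36.6 42.3]
0.75 False {'t': 12.94, 'out': 34.1, 'z': 37.0, 'fout': 5.5, 'flat': -1.8, 'fz': 3.9} want [32.9 36.1]
1.0 False {'t': 13.19, 'out': 28.8, 'z': 31.5, 'fout': 5.3, 'flat': -3.8, 'fz': 0.7} want [27.8 30.9]
1.25 False {'t': 13.44, 'out': 21.8, 'z': 27.3, 'fout': 2.9, 'flat': -1.6, 'fz': 0.2} want [21.5 27.3]
1.42 False {'t': 13.69, 'out': 16.3, 'z': 25.4, 'fout': 0.6, 'flat': 0.1, 'fz': -0.3} want [16.8 25.7]
press True {'t': 14.0, 'out': 13.3, 'z': 25.3, 'fout': 3.9, 'flat': -0.0, 'fz': 2.1}
press True {'t': 14.27, 'out': 13.4, 'z': 25.1, 'fout': 2.7, 'flat': -0.5, 'fz': 2.4}
```

View pics/h_scene.png

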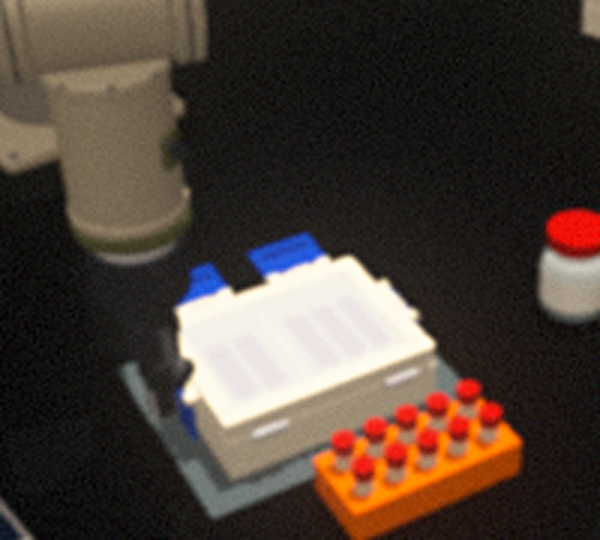

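```bash
python3 - <<'E'
from h import *
retract('right')
fold('fl')
im=eyes.snapshot('scene');cv2.imwrite("pics/i_scene.png",cv2.resize(im[80:260,110:310],None,fx=3,fy=3,interpolation=cv2.INTER_CUBIC)[:,:,::-1])
E
```

```text
retracted {'t': 15.22, 'out': 49.6, 'z': 91.9, 'fout': 1.0, 'flat': -0.1, 'fz': -0.6}
above {'t': 16.71, 'out': 42.2, 'z': 68.6, 'fout': -0.2, 'flat': -1.0, 'fz': -0.3}
touch True {'t': 17.11, 'out': 40.8, 'z': 59.8, 'fout': 1.4, 'flat': 0.4, 'fz': 5.5}
0.25 False {'t': 17.39, 'out': 40.8, 'z': 50.1, 'fout': 0.8, 'flat': -0.5, 'fz': 7.7} want [41.7 49.2]
0.5 False {'t': 17.64, 'out': 39.0, 'z': 42.9, 'fout': 1.0, 'flat': 0.4, 'fz': 6.8} want [39.6 42.3]
0.75 False {'t': 17.89, 'out': 35.9, 'z': 36.3, 'fout': 3.0, 'flat': 0.2, 'fz': 5.0} want [35.9 36.1]
1.0 False {'t': 18.14, 'out': 31.2, 'z': 30.8, 'fout': 3.0, 'flat': -0.3, 'fz': 3.3} want [30.8 30.9]
1.25 False {'t': 18.39, 'out': 25.1, 'z': 26.9, 'fout': 1.7, 'flat': 0.1, 'fz': -0.9} want [24.5 27.3]
1.42 False {'t': 18.64, 'out': 19.8, 'z': 25.6, 'fout': 1.4, 'flat': 0.3, 'fz': -1.0} want [19.8 25.7]
press True {'t': 18.97, 'out': 15.9, 'z': 24.8, 'fout': 0.5, 'flat': -0.1, 'fz': 0.1}
press True {'t': 19.25, 'out': 16.1, 'z': 24.0, 'fout': -0.4, 'flat': -0.1, 'fz': 1.2}
```

View pics/i_scene.png

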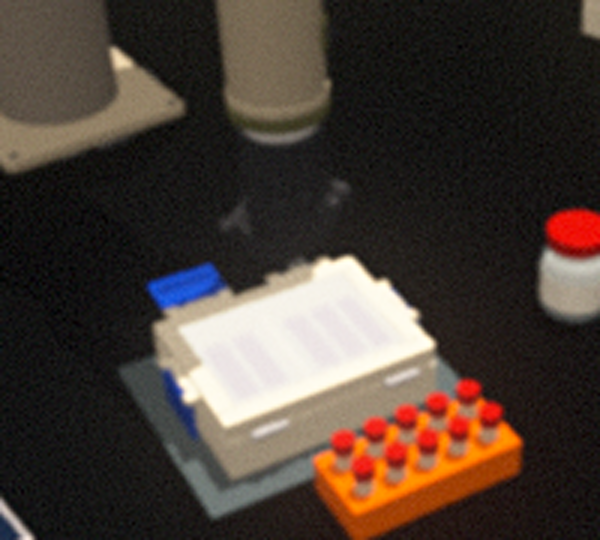

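View pics/r_right.png

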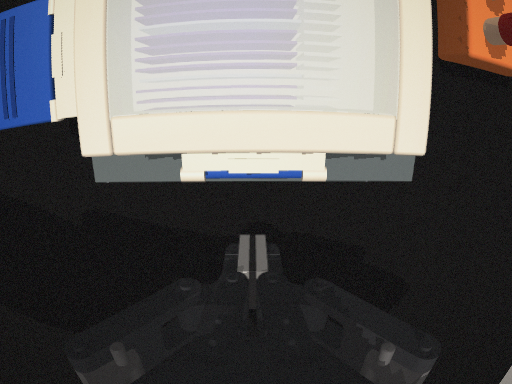

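```bash
python3 - <<'E'
from h import *
retract('fl')
fold('fr')
retract('fr')
im=eyes.snapshot('scene');cv2.imwrite("pics/j_scene.png",cv2.resize(im[80:260,110:310],None,fx=3,fy=3,interpolation=cv2.INTER_CUBIC)[:,:,::-1])
E
```

```text
retracted {'t': 20.18, 'out': 48.0, 'z': 91.6, 'fout': 0.6, 'flat': 0.0, 'fz': -0.7}
above {'t': 21.01, 'out': 44.8, 'z': 68.3, 'fout': -0.2, 'flat': 0.5, 'fz': 0.3}
touch True {'t': 21.41, 'out': 42.9, 'z': 59.8, 'fout': 1.4, 'flat': -0.2, 'fz': 5.9}
0.25 False {'t': 21.69, 'out': 42.8, 'z': 50.1, 'fout': 1.2, 'flat': 0.2, 'fz': 7.9} want [43.7 49.2]
0.5 False {'t': 21.94, 'out': 41.0, 'z': 42.9, 'fout': 2.2, 'flat': -0.2, 'fz': 7.1} want [41.6 42.3]
0.75 False {'t': 22.19, 'out': 37.8, 'z': 36.3, 'fout': 2.7, 'flat': -0.0, 'fz': 4.8} want [37.9 36.1]
1.0 False {'t': 22.44, 'out': 33.1, 'z': 30.9, 'fout': 3.0, 'flat': 0.6, 'fz': 2.2} want [32.8 30.9]
1.25 False {'t': 22.69, 'out': 27.1, 'z': 26.9, 'fout': 2.0, 'flat': 1.4, 'fz': 0.1} want [26.5 27.3]
1.42 False {'t': 22.94, 'out': 21.8, 'z': 25.6, 'fout': 0.9, 'flat': 0.1, 'fz': 0.1} want [21.8 25.7]
press True {'t': 23.27, 'out': 17.6, 'z': 24.9, 'fout': 0.4, 'flat': 0.1, 'fz': 0.1}
press True {'t': 23.55, 'out': 17.9, 'z': 24.0, 'fout': 0.4, 'flat': 0.2, 'fz': 0.3}
retracted {'t': 24.41, 'out': 48.1, 'z': 91.6, 'fout': 0.5, 'flat': -0.4, 'fz': 0.0}
```

View pics/j_scene.png

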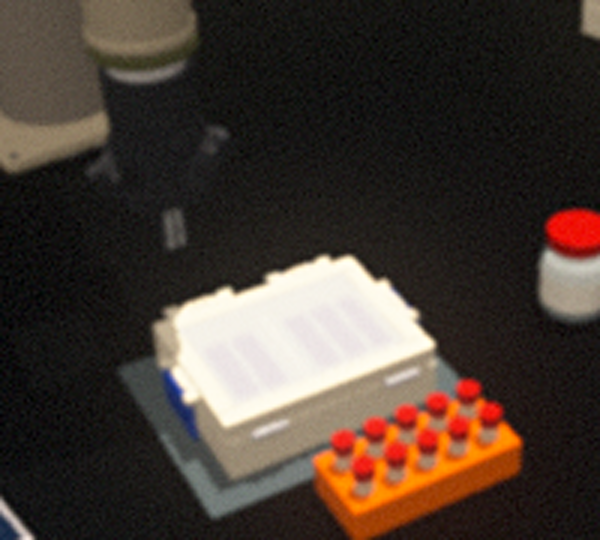

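View pics/r_fr.png

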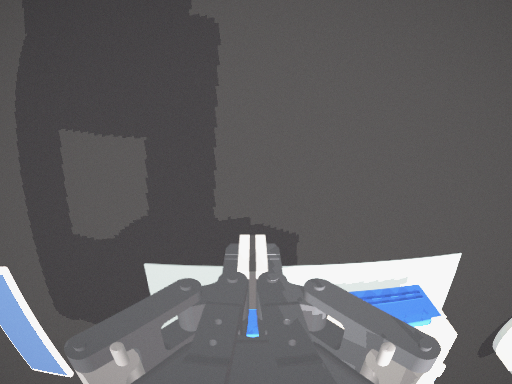

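```bash
python3 - <<'E'
from h import *
p=O+RB@np.array([0,-.09])
arm.move_pose([p[0],p[1],.20],[np.pi,0,YAW])
ci=eyes.camera_info('wrist'); im=eyes.snapshot('wrist');cv2.imwrite("pics/k1.png",im[:,:,::-1]); print('cam',-ci['R'].T@ci['t'])
B=lambda x,y,z: np.r_[O+RB@np.array([x,y]),z]
for cl,m in dict(left=.0082,right=.0109,fl=.0135,fr=.0153).items():
    w,d,_,_=CL[cl]; w=np.array(w);d=np.array(d)
    for nm,o,z in(('hinge',m+.0025,.0565),('free home',m+.0025,.014),('free1.45',m+.0048+.0025,.0143)):
        print(cl,nm,fish(ci,B(*(w+d*o),z)).round(1))
im=eyes.snapshot('top');cv2.imwrite("pics/k_top.png",cv2.resize(im[150:275,200:355],None,fx=4,fy=4,interpolation=cv2.INTER_CUBIC)[:,:,::-1])
print(arm.observe()['clock'])
E
```

```text
cam [ 0.59281362 -0.05919053  0.35490159]
left hinge [254.2 -16.3]
left free home [254.  -4.]
left free1.45 [254.   -7.8]
right hinge [253.8 188.5]
right free home [253.7 176.9]
right free1.45 [253.7 180.8]
fl hinge [163.5  41.3]
fl free home [174.2  46.6]
fl free1.45 [170.1  46.9]
fr hinge [164.5 133.4]
fr free home [174.8 127.9]
fr free1.45 [170.8 128.1]
25.9333
```

View pics/k1.png

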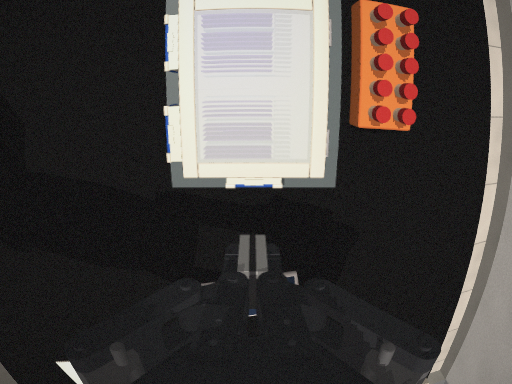

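```bash
python3 - <<'E'
from h import *
B=lambda x,y,z: np.r_[O+RB@np.array([x,y]),z]
M=dict(left=.0082,right=.0109,fl=.0135,fr=.0153)
def look(name,bx,by,z,yaw,cls):
    p=O+RB@np.array([bx,by]); arm.move_pose([p[0],p[1],z],[np.pi,0,yaw]); arm.wait(.1)
    ci=eyes.camera_info('wrist'); im=eyes.snapshot('wrist'); cv2.imwrite(f'pics/{name}.png',im[:,:,::-1])
    for cl in cls:
        w,d,_,_=CL[cl]; w=np.array(w);d=np.array(d); e=np.array([d[1],d[0]])*.03
        for nm,o,zz in(('hinge',.0025,.0565),('home',.0025,.014),('1.45',.0073,.0143)):
            print(name,cl,nm,[fish(ci,B(*(w+d*(M[cl]+o)+k*e),zz)).round(1).tolist() for k in(-1,1)])
look('v_front',-.10,0,.12,YAW+np.pi/2,['fl','fr'])
look('v_left',-.07,.12,.12,YAW,['left'])
print(arm.observe()['clock'])
E
python3 - <<'E'
import cv2
for n in('v_front','v_left'):
    im=cv2.imread(f'pics/{n}.png')[200:384,80:440]; cv2.imwrite(f'pics/{n}z.png',cv2.resize(im,None,fx=2.2,fy=2.2,interpolation=cv2.INTER_CUBIC))
E
```

```text
v_front fl hinge [[346.1, 208.3], [274.6, 209.1]]
v_front fl home [[333.4, 191.2], [271.4, 191.3]]
v_front fl 1.45 [[333.9, 186.6], [271.6, 186.6]]
v_front fr hinge [[229.9, 207.1], [158.3, 206.6]]
v_front fr home [[233.1, 189.6], [171.0, 189.6]]
v_front fr 1.45 [[232.9, 184.8], [170.5, 185.0]]
v_left left hinge [[302.1, 214.7], [370.1, 213.6]]
v_left left home [[295.1, 196.4], [354.8, 196.2]]
v_left left 1.45 [[295.4, 191.8], [355.5, 191.7]]
29.1083
```

View pics/v_frontz.png

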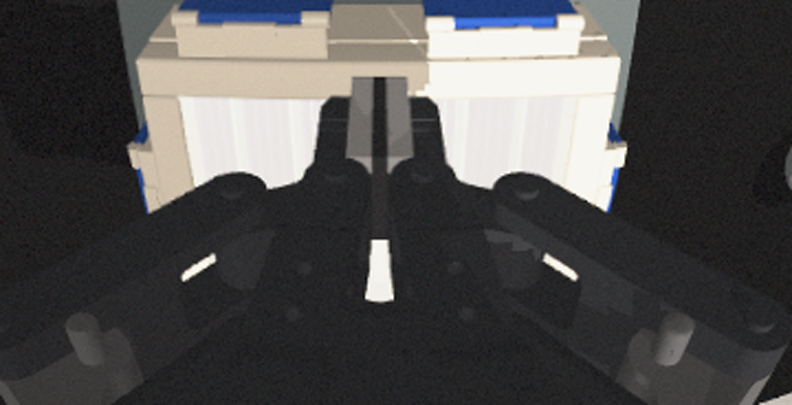

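View pics/v_leftz.png

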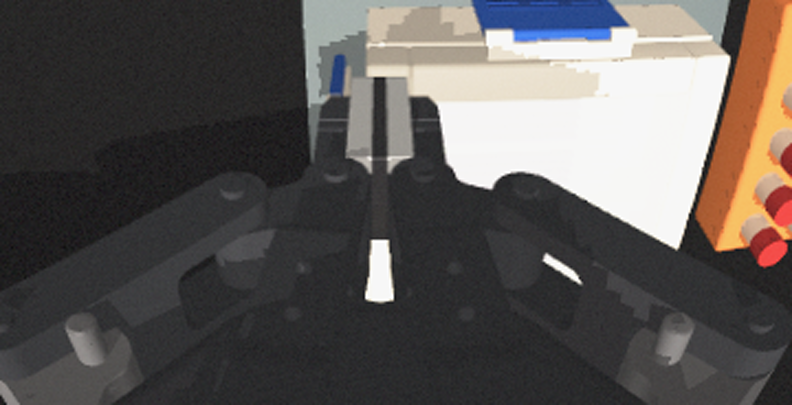

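```bash
python3 - <<'E'
import cv2,numpy as np
for n,us in(('v_front',(180,200,220,285,300,320)),('v_left',(305,320,340))):
    im=cv2.imread(f'pics/{n}.png').astype(int); bl=(im[...,0]>90)&(im[...,0]-im[...,2]>60)
    for u in us:
        v=np.nonzero(bl[150:225,u])[0]+150; print(n,u,v.min() if len(v) else None,v.max() if len(v) else None)
    im=im[150:240,140:400].astype(np.uint8); cv2.imwrite(f'pics/{n}y.png',cv2.resize(im,None,fx=3,fy=3,interpolation=cv2.INTER_CUBIC))
E
```

```text
v_front 180 191 209
v_front 200 191 209
v_front 220 191 204
v_front 285 193 206
v_front 300 193 211
v_front 320 192 211
v_left 305 198 212
v_left 320 198 218
v_left 340 198 216
```

View pics/v_fronty.png

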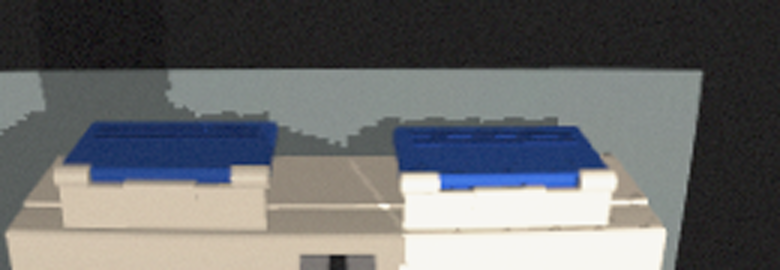

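```bash
python3 - <<'E'
from h import *
B=lambda x,y,z: np.r_[O+RB@np.array([x,y]),z]
p=O+RB@np.array([.03,-.06]); yaw=YAW-np.pi+.7
q=arm.solve_ik([p[0],p[1],.15],[np.pi,0,yaw]); print(q)
arm.move_straight([*arm.observe()['tool_pos'][:2],.2],vel=.3)
arm.move_pose([p[0],p[1],.15],[np.pi,0,yaw]); arm.wait(.1)
ci=eyes.camera_info('wrist'); im=eyes.snapshot('wrist')
w=np.array([0,-.095]);d=np.array([0,-1]);e=np.array([.03,0])
big=cv2.resize(im,None,fx=1.5,fy=1.5,interpolation=cv2.INTER_CUBIC)[:,:,::-1].copy()
for nm,o,zz,col in(('hinge',.0025,.0565,(0,255,255)),('home',.0025,.014,(0,255,0)),('1.45',.0073,.0143,(0,0,255))):
    P=[fish(ci,B(*(w+d*(.0109+o)+k*e),zz)) for k in(-1,1)]; print(nm,P)
    for a in P: cv2.circle(big,tuple(int(round(v*1.5)) for v in a),1,col,-1)
cv2.imwrite('pics/v_right.png',big); print(arm.observe()['clock'])
u,v=np.mean([fish(ci,B(*(w+d*.0134),.03))],axis=0).astype(int)
x0=max(0,int(u*1.5)-100);y0=max(0,int(v*1.5)-70)
cv2.imwrite('pics/v_rightz.png',cv2.resize(big[y0:y0+140,x0:x0+200],None,fx=4,fy=4))
E
```

```text
[-0.26908103  0.24504996  1.48312544  0.          1.41341725  2.28770335]
hinge [array([336.21903695, 187.32473171]), array([288.16560687, 144.4833625 ])]
home [array([325.51314958, 174.15410579]), array([283.12722519, 136.60880633])]
1.45 [array([328.67926778, 170.88281537]), array([286.34086689, 133.06130897])]
31.525
```

View pics/v_rightz.png

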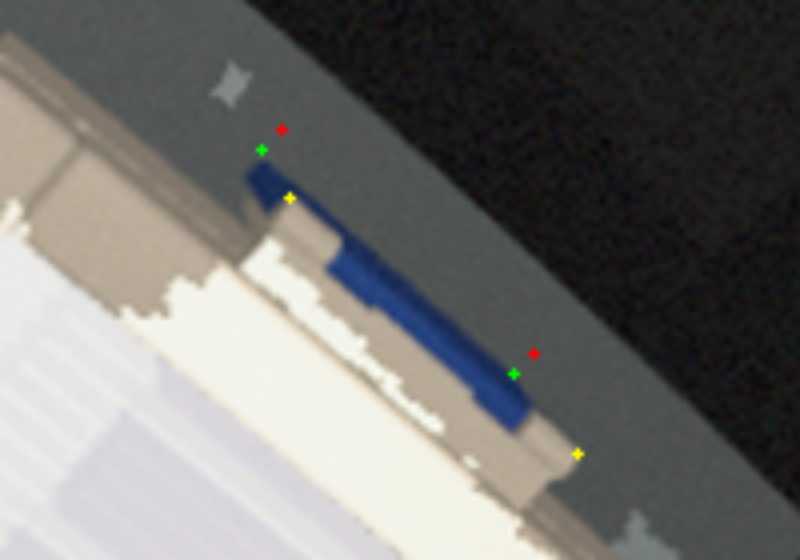

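The right flap's free edge is on or slightly inside the predicted home mark, well clear of the mark for 1.45 rad. All four clips look home and the arm is clear of everything, so I'm handing in.

```bash
python3 - <<'E'
from h import *
print(arm.observe()['contact_force'].round(1)); arm.finish_job(); print('done')
E
```

```text
[-0.4  0.5 -0.5]
the job is handed in; nothing more can be done
done
```

I folded all four clips in the order left, right, front left, front right, and handed the job in at about 31.5 s on the clock. My last checks show each clip home; the hand-in itself reports no verdict.

- **Method:** I worked with the gripper shut. For each clip I touched the flap, followed its arc down, then pressed it inward twice until it met its hard stop. I set the presses to stop at 14 and 16 N, and the force readings I printed stayed below about 8 N.
- **Hard stops:** the four stops put the hinges 8.1, 10.8, 13.5 and 15.2 mm from the wall. My camera estimates were 8.5, 10, 13 and 15 mm, so they agree within 1 mm. Each second press stopped within 0.3 mm of the first.
- **Final pictures:** after letting go, all four free edges lie on or slightly inside the predicted home line, not where a part-folded flap (1.45 rad) would be. The right one was the hardest to see, and I judged it from a marked-up oblique view.
- **Bystanders:** I never touched the phone, jar or rack. I did not measure their positions again at the end.
- **Disagreement:** the shut fingertips turned out to be about 15 mm behind the reported TCP, not 25 mm ahead of it as described. The first touch and the pictures agreed on this, so I used the measured value.

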